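# Set up a casting flask on the vibrating plate

### The arm

A 7-joint arm with a two-finger parallel gripper is mounted at the origin on a cart in front of the work surface, level with it; the furniture and walls round the work are solid. World frame = base frame: x ahead of the robot, y to its left, z up, the work surface at z = 0. Lengths are in m, angles in rad, forces in N, time in s.
With the tool pointing down it reaches from about 0.4 to 0.9 m from the base axis. Payload 5.6 kg.
Tool frame: the origin (TCP) lies midway between the tips of the shut fingers; the grasp point (between the pads) lies 19 mm behind it; z points along the fingers, y is the line along which they close (so a half turn about z gives the same grasp; the last joint's range is limited). The gripper opens to 92 mm and grips with 3 to 60 N. Pads are 20 mm wide; open, the fingers measure 128 mm over their backs; the gripper's body (75 mm by 189 mm) begins 69 mm behind the grasp point.
Start: joints at [-1.26, 0.468, -0.012, 1.603, 0.006, 1.071, -0.056], TCP at [0.225, 0.61, 0.178] pointing down, gripper open.
Joint ranges: [-2.53, 2.53], [-0.31, 2.02], [-1.57, 1.55], [0.28, 2.44], [-1.29, 4.43], [0.15, 1.84], [-2.92, 2.92]. Speed limits (rad/s): [2.57, 2.57, 3.14, 3.14, 3.14, 3.14, 3.14].

### API

Orientations are given as a 3x3 rotation matrix whose columns are the frame's x, y, z axes.
In Python, from station import env, effector, solver, viewer, workorder, search_frame, tip_of gives the robot as it stands. Calls block until the motion is done:
- env.reach(position, orientation): joint-space move of the TCP to a pose.
- env.movel(position, frame=None, rate=0.15): straight line of the TCP; frame=None keeps the orientation; rate is the mean speed in m/s.
- env.goto_joints(angles): joint-space move.
- effector.release() and effector.grasp(squeeze=None): open the fingers fully, or close them until they stop; squeeze is the grip in N (None keeps the last).
- env.pause(seconds).
- solver.inverse_kinematics(position, orientation): joint angles nearest the present ones, or None.
- env.sense(): the state.
- viewer.read_camera(name): name is "scene" or "top"; returns (picture, depth): 420x560x3 uint8, red, green, blue; 420x560 float32, m along the optical axis (not along the pixel's ray), 0 where there is no reading.
- viewer.camera_info(name): a dict with "intrinsics" (3x3 intrinsics, pixels), "eye" and "rotation" of the camera in the world. Camera axes: x right, y up, looking along -z (the intrinsics and any distortion apply to the point x, -y, -z); pixel columns grow to the right and rows downward; lengths in m; the calibration is good to about 2 mm. A picture is of the moment at which its call begins. camera_info takes no time and is no camera call.
A pose or a line that the arm cannot do raises env.PlanningError and nothing moves.
- workorder.finish_job(): hands the job in; it is judged then, once.
Trained networks look in the newest picture that a camera, given by its name, has taken for a name from the list of things; names that differ only in an ending like _2 or _b are one class to them, and where a whole thing is asked for, a point or a joint stands for the part that bears it (a point fixed in the world has none). Each returns a list of dicts, best first, with "score" (0 to 1); they miss things now and then, are a little off and sometimes report something else, mostly with a low value. They report only what shows in the picture. A call takes as long as a camera call.
- search_frame(camera, name): "at" ([x, y, z] in m, in world coordinates, good to about 4 mm: the middle of the surface that is visible of it).
- tip_of(camera, name): "at" ([x, y, z] in m, in world coordinates, good to about 4 mm: a listed point, or the origin of a listed thing).
The state is a dict: "t": time; "joint_positions": joint angles; "joint_velocities": joint speeds; "tau": joint torques, N m; "ee_pos": TCP position; "tcp_rot": TCP orientation; "wrist_force": force on the tool from outside, world axes, zero at the start; "moment": the same for the moment, N m; "gripper_width": finger opening in m; "grasp_force": force on a finger pad.
Only numpy, scipy, OpenCV 4.12 (cv2) and the standard library are available. Lean on these libraries where they do the work, as an engineer would, in place of code of your own. Each camera call takes 0.05 s, during which the arm holds its last target. There are 200 camera calls.

### The job

Set up a casting flask on the vibrating plate, ready for the investment to be poured: stand the black rubber sprue base in the middle of the plate's round pad, then plug the green wax tree upright into the socket in the base, then lower over it the steel flask that is tall enough to hide the whole tree, without the steel knocking the wax, until it sits fully down inside the rim of the base, and last set the orange collar, skirt down, fully home on top of the flask. Leave the short flask, the jar of powder and the mixing bowl where they are.

Things in the scene. Friction and masses are not known exactly. Their poses are not given: they have to be found in the camera images.
- vibrator: Vibrating plate: blue box 120 x 120 mm on four rubber feet with a round grey rubber pad (diameter 102 mm) on top; fixed in place, turned by up to 25 degrees; switch and knob on its front (-x) face. Origin: centre of its underside, on the bench. The flat top of the pad is 46 mm above the origin.
- pad_centre (a point): Middle of the top face of the round pad on the vibrating plate, 46 mm above the bench. z up.
- sprue_base: Loose black rubber cup, open side up, 14 mm high, 70 g; outside diameter 63 mm, 66 at the flared rim: grip there. Floor 5 mm thick; round seat for the flask inside the rim, diameter 57 mm, 60 at the mouth. Central boss, diameter 22 to 25 mm, its top 13 mm above the underside, with a socket of diameter 12 mm, 8 mm deep. Origin: centre of the underside, z up.
- wax_tree: Loose green wax tree, 58 mm high, 30 g, upright in the wooden block. Tapered foot, diameter 10 mm, 7 mm long, then a button of diameter 19 mm that rests on block or boss. Trunk diameter 9 mm; ring patterns reach 17 mm from the axis, up to z = 43 mm; above that it is bare: grip it there, fingertips above z = 44 mm. Origin: tip of foot, z up. Plugged in, origin is 6 mm above the base's.
- tree_block: Light wooden block 56 x 56 x 24 mm, fixed in place, in which the wax tree stands at the start: a hole of diameter 12 mm, 10 mm deep in the middle of its top. Origin: centre of the underside, on the bench. The tree's origin is then 17 mm above it.
- tall_flask: Loose tall steel flask: plain upright tube open at both ends, outer diameter 54 mm, bore 49 mm, 68 mm high, about 0.2 kg. Origin: centre of its lower end, z up. Seated, it stands on the base's floor, its origin 5 mm above the base's origin, and its top is 9 mm above the tree's.
- short_flask: Loose short steel flask: the same tube, outer diameter 54 mm, bore 49 mm, but only 40 mm high, about 0.12 kg, standing upright; the tree would stick out of it. Origin: centre of its lower end. To be left alone.
- collar: Loose orange silicone sleeve, open at both ends, 28 mm high, 35 g, skirt down. Outer diameter 62 mm, 65 at the lip round its lower edge. The lowest 8 mm are a skirt, inner diameter 57 mm (60 at the edge), that slips over the flask; above it a step to 49 mm rests on the flask's top. Origin: centre of the lower edge, z up. Fully home it is 60 mm above the tall flask's origin.
- investment_jar: Bystander: open glass jar of white powder, diameter 94 mm, 82 mm high, loose, at the right of the work. Origin: centre of the underside.
- mixing_bowl: Bystander: small plated metal bowl with an ear, 118 x 128 x 47 mm, loose, at the right of the work. Origin: centre of the underside.

How it is judged:
By the outcome, as a careful person would: the job done as asked, in the order asked, and still so for the second after the job is handed in, with the robot touching nothing.
It also fails if it takes over 128 s, if anything falls off the work surface, if the arm or the gripper's body presses on something with over 40 N, if the wrist force passes 120 N, or if a joint passes its speed limit or range.

## Working session

There is one attempt and no reset: what is moved stays moved. The work goes in short steps, each a Python script; the robot and the scene stay as the last script left them, time stands still between calls to the robot, and variables do not carry over. Pictures are saved under pics/ and viewed, at most 14 in all, crops included, and the job is handed in when it is done.

```bash
ls; mkdir -p pics; python3 - <<'E'
from station import env, viewer, search_frame, tip_of
import cv2, numpy as np
np.set_printoptions(precision=4,suppress=True)
for c in ("scene","top"):
    im,d=viewer.read_camera(c); cv2.imwrite(f"pics/{c}0.png",im[:,:,::-1]); np.savez(f"pics/{c}0.npz",im=im,d=d)
    i=viewer.camera_info(c); print(c,i)
    for n in "vibrator pad_centre sprue_base wax_tree tree_block tall_flask short_flask collar investment_jar mixing_bowl".split():
        print(n,[(np.round(r["at"],4).tolist(),round(r["score"],2)) for r in tip_of(c,n)[:3]], [(np.round(r["at"],4).tolist(),round(r["score"],2)) for r in search_frame(c,n)[:2]] if n!="pad_centre" else "")
print(env.sense()["t"])
E
```

```text
pics
scene {'intrinsics': array([[544.8583,   0.    , 278.523 ],
       [  0.    , 544.8583, 214.523 ],
       [  0.    ,   0.    ,   1.    ]]), 'eye': array([-0.5183, -0.8355,  1.0032]), 'rotation': array([[ 0.5779,  0.4796, -0.6604],
       [-0.816 ,  0.3555, -0.4559],
       [ 0.0161,  0.8023,  0.5968]])}
vibrator [([0.5144, -0.1125, 0.0002], 0.67), ([0.6219, -0.2888, -0.0003], 0.61)] [([0.4919, -0.1285, 0.0365], 0.8)]
pad_centre [([0.5129, -0.1115, 0.0446], 0.95)] 
sprue_base [([0.4475, 0.1438, 0.0009], 0.61)] [([0.4444, 0.1432, 0.0075], 0.54)]
wax_tree [([0.571, 0.2575, 0.021], 0.65)] []
tree_block [([0.5755, 0.2605, -0.0006], 0.77)] [([0.5644, 0.2437, 0.027], 0.81)]
tall_flask [([0.447, 0.3076, -0.0047], 0.84), ([0.5561, -0.5232, 0.001], 0.74)] [([0.4367, 0.2923, 0.0416], 0.62)]
short_flask [([0.4486, 0.1449, -0.0018], 0.74), ([0.4696, -0.3106, -0.0005], 0.68), ([0.571, 0.2607, 0.0231], 0.59)] [([0.4924, -0.127, 0.0379], 0.64), ([0.4675, -0.3119, 0.0253], 0.59)]
collar [([0.6221, -0.2881, 0.0012], 0.84)] [([0.6076, -0.2939, 0.0168], 0.79)]
investment_jar [([0.556, -0.5223, -0.0
[... 694 characters left out ...]
, -0.0012], 0.68)]
wax_tree [([0.442, 0.3081, 0.0014], 0.43), ([0.4675, -0.3054, 0.0035], 0.41), ([0.5699, 0.2591, 0.0203], 0.4)] [([0.5679, 0.2545, 0.0559], 0.47)]
tree_block [([0.575, 0.2599, -0.0039], 0.58)] [([0.5671, 0.249, 0.0227], 0.81)]
tall_flask [([0.4448, 0.1418, -0.0042], 0.73), ([0.4421, 0.3094, -0.0009], 0.72)] [([0.4439, 0.3105, 0.0436], 0.81)]
short_flask [([0.4675, -0.3073, 0.0021], 0.64)] [([0.4687, -0.3067, 0.0309], 0.52)]
collar [([0.6248, -0.2847, -0.0008], 0.5)] [([0.6161, -0.2839, 0.0292], 0.68)]
investment_jar [([0.5538, -0.5184, -0.0002], 0.78)] [([0.5522, -0.5212, 0.0382], 0.67)]
mixing_bowl [([0.3998, -0.5099, -0.0016], 0.76)] [([0.3976, -0.524, 0.0124], 0.75)]
2.0
```

View pics/scene0.png

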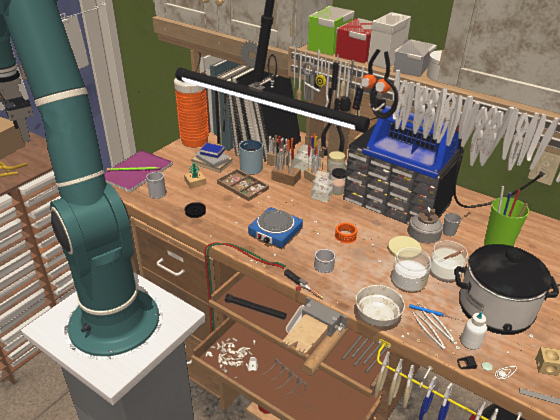

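View pics/top0.png

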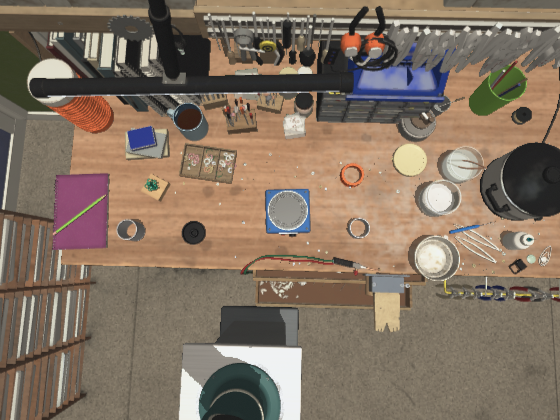

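Scene view: base (195,210), tree in block (195,175), tall flask (156,183), pad (275,222), collar (346,232), short flask (325,260). Top view: base (194,232), tree (153,185), tall flask (130,229), pad (288,211), collar (352,174). The network reports agree with these, so next I'll refine the centres and heights with the point clouds from both views.

```bash
cat > h.py <<'E'
import numpy as np, cv2
from scipy.optimize import least_squares
from station import env, effector, solver, viewer, search_frame, tip_of
np.set_printoptions(precision=4,suppress=True)
def R(yaw):  # tool down, closing axis y rotated by yaw (yaw=0: tool x along world x, closing along -y)
    c,s=np.cos(yaw),np.sin(yaw); return np.array([[c,s,0],[s,-c,0],[0,0,-1.]])
def cloud(cam,im,d):
    i=viewer.camera_info(cam);K=i["intrinsics"];v,u=np.mgrid[:420,:560]
    p=np.stack([(u-K[0,2])*d/K[0,0],-(v-K[1,2])*d/K[1,1],-d],-1)
    return p@i["rotation"].T+i["eye"]
def say(tag=""):
    s=env.sense();print(tag,"t%.1f"%s["t"],"tcp",s["ee_pos"],"w%.4f"%s["gripper_width"],"F",s["wrist_force"],"g%.1f"%s["grasp_force"]);return s
def circ(p):
    r=least_squares(lambda q:np.hypot(p[:,0]-q[0],p[:,1]-q[1])-q[2],[*p.mean(0)[:2],.03],loss="soft_l1",f_scale=.002);return r.x
E
python3 - <<'E'
from h import *
C=dict(base=(.446,.1425),tree=(.571,.259),tall=(.4435,.309),pad=(.513,-.1125),collar=(.6235,-.2865),short=(.4685,-.308))
for c in("scene","top"):
    z=np.load(f"pics/{c}0.npz");P=cloud(c,z["im"],z["d"]);ok=(z["d"]>0)
    for n,(x,y) in C.items():
        m=ok&(np.hypot(P[...,0]-x,P[...,1]-y)<(.06 if n=="pad" else .042));Q=P[m]
        h=np.sort(Q[:,2]);zt=np.percentile(h,98) 
        top=Q[Q[:,2]>zt-.005]
        print(c,n,len(Q),"zmin/top",np.percentile(h,3),zt,h[-1],"circ",circ(top),"n",len(top))
s=env.sense();print(s["tcp_rot"]);
z=np.load("pics/top0.npz");P=cloud("top",z["im"],z["d"])
for u,v in((50,86),(150,85),(250,84),(340,80),(190,118),(240,120),(295,125),(210,162),(147,140)):print((u,v),P[v,u])
for n,(x,y) in C.items():
    for yaw in (0,np.pi/2,-np.pi/2):
        print(n,"%.2f"%yaw,[None if (q:=solver.inverse_kinematics([x,y,zz],R(yaw))) is None else q for zz in(.005,.2)])
E
```

```text
scene base 499 zmin/top -0.9049082606584307 0.01912296386651384 0.022228306556152932 circ [0.4466 0.144  0.0301] n 74
scene tree 404 zmin/top 0.0006608721032528475 0.06640439961162754 0.07897467664740365 circ [0.5702 0.2673 0.0135] n 20
scene tall 631 zmin/top -0.21368459293402137 0.07049775320394414 0.07557631004647103 circ [0.4469 0.3079 0.0256] n 75
scene pad 1240 zmin/top -0.883681868527357 0.0518987452885167 0.05443951272715253 circ [ 0.5086 -0.1145  0.0364] n 435
scene collar 485 zmin/top -0.00126688925419419 0.032170367057253194 0.03535592360999529 circ [ 0.6174 -0.2905  0.0277] n 104
scene short 654 zmin/top -0.0014638031533427932 0.0430497941445432 0.046910375490431644 circ [ 0.4696 -0.3069  0.0254] n 81
top base 712 zmin/top -0.004148401679607458 0.015251146259718377 0.017350753858060397 circ [0.446  0.1424 0.0297] n 117
top tree 680 zmin/top -0.004575713102121588 0.06167261544519208 0.07561475691507935 circ [0.5736 0.2619 0.0119] n 31
top tall 769 zmin/top -0.004211582695575889 0.068122935629048 0.07183270966472088 circ [0.4458 0.3061 0.0256] n 75
top pad 1515 zmin/top 0.0
[... 2835 characters left out ...]
, array([-0.2466,  0.6858,  1.0059,  1.529 , -0.5967,  1.2594,  0.8432])]
collar -1.57 [array([-0.3577,  1.2129,  1.3295,  1.6647, -1.2249,  1.3122, -1.9239]), array([-0.364 ,  0.8845,  1.3412,  1.5359, -0.867 ,  1.4164, -2.1088])]
short 0.00 [array([-0.0698,  0.6887,  0.7887,  1.9767, -0.7026,  0.7722, -0.4347]), array([-0.0699,  0.3421,  0.7419,  1.84  , -0.2629,  1.0599, -0.7976])]
short 1.57 [array([ 0.0615,  0.6237,  0.6003,  1.969 , -0.5314,  0.7091,  0.9884]), array([-0.1193,  0.3568,  0.8098,  1.8426, -0.2932,  1.066 ,  0.8029])]
short -1.57 [array([-0.3475,  1.09  ,  1.3334,  1.9905, -1.1977,  1.1822, -1.6313]), array([-0.4224,  0.6267,  1.3585,  1.856 , -0.6576,  1.217 , -1.9918])]
```

```bash
cat >> h.py <<'E'
def onplane(cam,uv,z):
    i=viewer.camera_info(cam);K=i["intrinsics"];uv=np.atleast_2d(uv)
    r=np.stack([(uv[:,0]-K[0,2])/K[0,0],-(uv[:,1]-K[1,2])/K[1,1],-np.ones(len(uv))],-1)@i["rotation"].T
    return i["eye"]+r*((z-i["eye"][2])/r[:,2])[:,None]
def pix(cam,p):
    i=viewer.camera_info(cam);K=i["intrinsics"];c=(np.asarray(p)-i["eye"])@i["rotation"]
    return np.array([K[0,2]-K[0,0]*c[0]/c[2],K[1,2]+K[1,1]*c[1]/c[2]])
def center_grasp(x,y,z,squeeze,yaw=0.,up=.02,first=5):
    """grip across, let go, turn 90 deg, grip again: the thing is centred in both directions"""
    env.movel([x,y,z],R(yaw),rate=.12); effector.grasp(first); say("g1"); effector.release()
    env.movel([x,y,z+up],rate=.12); env.reach([x,y,z+up],R(yaw+np.pi/2)); env.movel([x,y,z],rate=.12)
    effector.grasp(squeeze); say("g2")
E
python3 - <<'E'
from h import *
for c in("scene","top"):
    im=np.load(f"pics/{c}0.npz")["im"];hsv=cv2.cvtColor(im,cv2.COLOR_RGB2HSV)
    m=((hsv[...,1]<60)).astype(np.uint8);u,v=pix(c,[.513,-.1125,.046])
    m=cv2.morphologyEx(m,cv2.MORPH_CLOSE,np.ones((5,5)));m=cv2.morphologyEx(m,cv2.MORPH_OPEN,np.ones((5,5)))
    n,l,st,ce=cv2.connectedComponentsWithStats(m);k=l[int(v),int(u)];
    cs,_=cv2.findContours((l==k).astype(np.uint8),cv2.RETR_EXTERNAL,cv2.CHAIN_APPROX_NONE)
    print(c,st[k],ce[k],circ(onplane(c,cs[0][:,0].astype(float),.046)))
say("0")
x,y=.446,.1425
env.reach([x,y,.12],R(0)); effector.release()
center_grasp(x,y,.005,15)
env.movel([x,y,.12],rate=.2); say("up")
E
```

```text
scene [255 208  39  35 887] [273.0011 223.584 ] [ 0.5034 -0.1122  0.059 ]
top [ 265  189   45   47 1468] [287.111  210.7132] [ 0.5093 -0.1127  0.0566]
0 t2.0 tcp [0.2252 0.6098 0.1781] w0.0917 F [ 0.6301 -0.2854 -0.0608] g0.0
g1 t6.5 tcp [0.446  0.1425 0.005 ] w0.0003 F [-0.2592 -0.7737  0.4046] g0.0
g2 t11.1 tcp [0.446  0.1425 0.005 ] w0.0006 F [-0.7832 -0.3219  0.4098] g0.0
up t11.8 tcp [0.4453 0.1423 0.1193] w0.0005 F [ 0.3107 -0.7338 -0.4273] g0.0
```

```bash
python3 - <<'E'
from h import *
I=[]
for c in("scene","top"):
    im,d=viewer.read_camera(c)
    u,v=pix(c,[.446,.1425,.03]).astype(int)
    I.append(cv2.resize(im[max(v-75,0):v+75,max(u-100,0):u+100],(400,300),interpolation=cv2.INTER_CUBIC))
    print(c,[(r["at"],r["score"]) for r in tip_of(c,"sprue_base")[:2]])
cv2.imwrite("pics/a.png",np.hstack(I)[:,:,::-1]); say()
E
```

```text
scene [([0.4476, 0.1445, 0.0002], 0.67), ([0.4714, -0.3082, -0.002], 0.22)]
top [([0.4445, 0.1447, -0.0039], 0.56)]
 t12.0 tcp [0.4451 0.1421 0.1187] w0.0009 F [ 0.1557 -0.1319 -0.7667] g0.0
```

View pics/a.png

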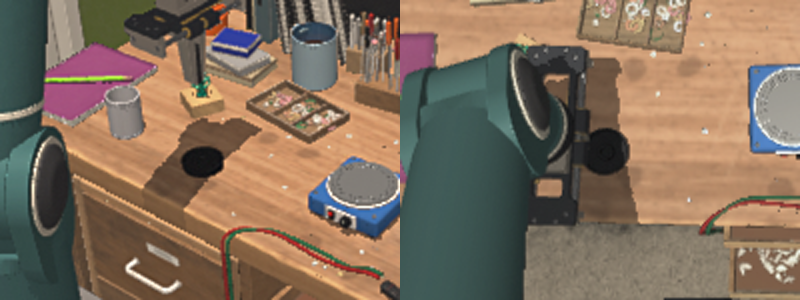

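```bash
python3 - <<'E'
from h import *
effector.release();env.movel([.446,.1425,.005],rate=.2);env.pause(.1);say()
I=[]
def shot():
    im,d=viewer.read_camera("scene");u,v=pix("scene",[.446,.1425,.03]).astype(int)
    I.append(cv2.resize(im[v-50:v+40,u-60:u+60],(400,300),interpolation=cv2.INTER_CUBIC))
shot()
effector.grasp(15);say();shot()
cv2.imwrite("pics/b.png",np.hstack(I)[:,:,::-1]); say()
E
```

```text
t14.2 tcp [0.4471 0.1429 0.0062] w0.0920 F [-0.2782 -0.2782 -0.7201] g0.0
 t15.6 tcp [0.446  0.1425 0.005 ] w0.0006 F [ 0.1424  0.209  -0.1784] g0.0
 t15.6 tcp [0.446  0.1425 0.005 ] w0.0006 F [-0.101   0.5294 -1.5072] g0.0
```

View pics/b.png

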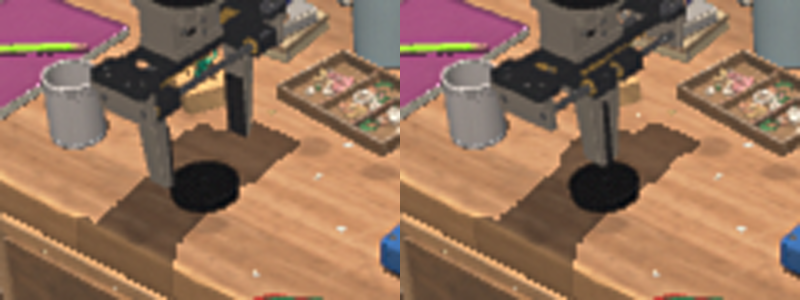

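```bash
python3 - <<'E'
from h import *
u,v=pix("scene",[.446,.1425,.03]).astype(int)
f=lambda p:(pix("scene",p)-[u-60,v-50])*3.333
for z in(.0,.005,.015,.025,.035):print(z,"L",f([.4,.1425,z]),"R",f([.492,.1425,z]),"shut",f([.446,.1425,z]))
print("base ctr top",f([.446,.1425,.014]), f([.415,.1425,.014]),f([.477,.1425,.014]),env.sense()["tcp_rot"])
E
```

```text
0.0 L [169.7764 220.1864] R [237.2526 172.7171] shut [204.1241 196.0229]
0.005 L [169.3004 215.7994] R [236.9114 168.4031] shut [203.7178 191.6723]
0.015 L [168.3433 206.9774] R [236.2254 159.7298] shut [202.9009 182.9245]
0.025 L [167.3792 198.0911] R [235.5346 150.9955] shut [202.0781 174.1141]
0.035 L [166.4081 189.1398] R [234.8389 142.1996] shut [201.2495 165.2403]
base ctr top [202.9828 183.8021] [179.8431 199.9195] [225.5632 168.0744] [[ 0.  1.  0.]
 [ 1. -0.  0.]
 [ 0.  0. -1.]]
```

```bash
python3 - <<'E'
from h import *
s=env.sense();print(s["joint_positions"],solver.inverse_kinematics([.446,.1425,.005],R(np.pi/2)))
effector.release()
env.movel([.446,.1425,.045],rate=.2)
env.pause(.3);say()
for c in("scene","top"):
    im,d=viewer.read_camera(c);P=cloud(c,im,d);cv2.imwrite(f"pics/c_{c}.png",im[:,:,::-1])
    m=(d>0)&(abs(P[...,0]-.446)<.08)&(abs(P[...,1]-.1425)<.035)&(P[...,2]>.022)&(P[...,2]<.16);Q=P[m]
    for lo in np.arange(.02,.16,.01):
        q=Q[(Q[:,2]>=lo)&(Q[:,2]<lo+.01)]
        if len(q):print(c,"%.2f"%lo,len(q),q.min(0),q.max(0))
E
```

```text
[-0.5101  0.4441  0.154   2.1647 -0.1283  0.5409 -0.2608] [-0.5102  0.4441  0.154   2.1647 -0.1283  0.541  -0.2608]
 t17.7 tcp [0.4454 0.1422 0.0443] w0.0918 F [ 0.0416  0.5451 -0.4956] g0.0
scene 0.02 1 [0.4512 0.1094 0.0221] [0.4512 0.1094 0.0221]
scene 0.08 27 [0.3872 0.1307 0.0803] [0.5064 0.155  0.0899]
scene 0.09 42 [0.3854 0.1301 0.09  ] [0.508  0.1523 0.1   ]
scene 0.10 42 [0.3837 0.1276 0.1003] [0.5053 0.1541 0.1095]
scene 0.11 44 [0.3827 0.1302 0.11  ] [0.5068 0.1526 0.1193]
scene 0.12 50 [0.3794 0.1286 0.1201] [0.5067 0.1527 0.13  ]
scene 0.13 50 [0.3779 0.1268 0.1305] [0.5051 0.1531 0.1394]
scene 0.14 58 [0.3789 0.1275 0.1401] [0.511  0.1588 0.1499]
scene 0.15 32 [0.3793 0.1282 0.1506] [0.5077 0.1514 0.1599]
top 0.08 1 [0.4916 0.1301 0.084 ] [0.4916 0.1301 0.084 ]
top 0.09 7 [0.4896 0.1302 0.094 ] [0.5006 0.1425 0.0993]
top 0.10 5 [0.4916 0.1307 0.1024] [0.5018 0.1314 0.1063]
top 0.13 6 [0.3963 0.1439 0.1319] [0.4942 0.1503 0.1399]
top 0.14 9 [0.3962 0.1411 0.1413] [0.4939 0.151  0.146 ]
top 0.15 2 [0.4941 0.1429 0.1579] [0.4942 0.1481 0.1593]
```

The camera shows the fingertips about 33 mm higher than the reported TCP, with the lateral position correct. I'll measure that offset by gently touching bare bench.

```bash
cat >> h.py <<'E'
def touch(x,y,z0,zmin,thr=4.,step=.001):
    f0=np.mean([env.sense()["wrist_force"][2] for _ in range(5)]);z=z0
    while z>zmin:
        z-=step;env.movel([x,y,z],rate=.05);s=env.sense()
        if abs(s["wrist_force"][2]-f0)>thr:break
    print("contact cmd z %.4f"%z,s["ee_pos"],s["wrist_force"]-[0,0,f0],"t",s["t"]);return z
E
python3 - <<'E'
from h import *
x,y=.446,.04
env.movel([x,y,.05],rate=.3);env.movel([x,y,-.018],rate=.15);say()
touch(x,y,-.018,-.05)
env.movel([x,y,-.012]);effector.grasp(5);env.movel([x,y,-.018]);say()
touch(x,y,-.018,-.05);env.movel([x,y,.0]);say()
E
```

```text
t18.9 tcp [ 0.4461  0.0408 -0.0179] w0.0916 F [ 0.1085 -0.2737 -0.1077] g0.0
contact cmd z -0.0370 [ 0.446   0.04   -0.0361] [-3.747  -0.3212 13.0091] t 23.6
 t25.5 tcp [ 0.4456  0.0399 -0.0184] w0.0006 F [-0.1455  0.2383  0.1955] g0.0
contact cmd z -0.0370 [ 0.446   0.04   -0.0361] [-4.1383 -0.7755 13.5767] t 30.2583
 t30.7 tcp [0.4463 0.0402 0.0001] w0.0007 F [-0.373  -0.006   0.0605] g0.0
```

Contact at TCP −0.036 both open and shut: the real tips are 36 mm above the reported TCP. I'll allow for that from here on.

```bash
cat >> h.py <<'E'
OFF=-.036   # reported TCP z minus true fingertip z
PAD=np.array([.5138,-.1127])
E
python3 - <<'E'
from h import *
x,y=.446,.1425
env.reach([x,y,.06+OFF],R(0));effector.release()
center_grasp(x,y,.004+OFF,15)
w=env.sense()["gripper_width"];assert .05<w<.075
env.movel([x,y,.10+OFF],rate=.25);say("up")
env.movel([*PAD,.09+OFF],rate=.3);env.movel([*PAD,.0505+OFF],rate=.1);say("placed")
I=[]
effector.release();env.movel([*PAD,.12+OFF],rate=.25)
env.movel([.50,.08,.16+OFF],rate=.35);say("end")
for c in("scene","top"):
    im,d=viewer.read_camera(c);np.savez(f"pics/{c}1.npz",im=im,d=d)
    u,v=pix(c,[*PAD,.05]).astype(int)
    I.append(cv2.resize(im[v-38:v+37,u-50:u+50],(400,300),interpolation=cv2.INTER_CUBIC))
    print(c,[(r["at"],round(r["score"],2)) for n in("sprue_base","wax_tree","tall_flask") for r in tip_of(c,n)[:2]])
cv2.imwrite("pics/d.png",np.hstack(I)[:,:,::-1])
E
```

```text
g1 t34.5 tcp [ 0.4463  0.1428 -0.0317] w0.0638 F [-1.5404  0.339   4.1232] g5.0
g2 t37.4 tcp [ 0.4464  0.1426 -0.0316] w0.0629 F [ 0.1331 -0.4003  3.8093] g15.0
up t37.9 tcp [0.4457 0.1425 0.064 ] w0.0631 F [ 0.0447  0.0563 -1.3254] g15.0
placed t39.5 tcp [ 0.5136 -0.1117  0.0142] w0.0634 F [ 0.5632 -0.2678 -0.4697] g15.0
end t41.2 tcp [0.4991 0.0793 0.1229] w0.0917 F [ 0.6362 -0.2724 -0.0486] g0.0
scene [([0.5112, -0.1143, 0.0473], 0.76), ([0.4703, -0.3096, 0.0018], 0.36), ([0.5695, 0.2588, 0.0194], 0.61), ([0.512, -0.1136, 0.0478], 0.25), ([0.4479, 0.3068, -0.0051], 0.76), ([0.6218, -0.2923, 0.0023], 0.39)]
top [([0.5122, -0.1162, 0.0413], 0.88), ([0.4463, 0.3081, 0.0015], 0.68)]
```

View pics/d.png

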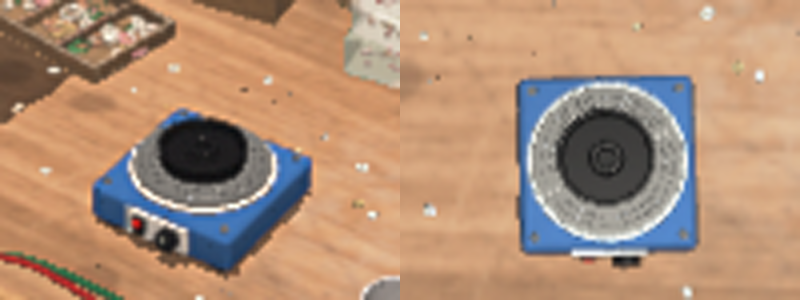

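Top crop: the base lies on the pad, with its middle at crop (605,157) against the pad ring's middle at (608,161). That looks like an offset of 1–2 mm, so I'll measure it properly from the saved picture.

```bash
python3 - <<'E'
from h import *
for c in("top","scene"):
    im=np.load(f"pics/{c}1.npz")["im"];u,v=pix(c,[*PAD,.05]).astype(int);w=30
    cr=cv2.resize(im[v-w:v+w,u-w:u+w],None,fx=8,fy=8,interpolation=cv2.INTER_CUBIC);hsv=cv2.cvtColor(cr,cv2.COLOR_RGB2HSV)
    def fit(m,z,big=True):
        cs,_=cv2.findContours(m.astype(np.uint8),cv2.RETR_EXTERNAL,cv2.CHAIN_APPROX_NONE);k=max(cs,key=cv2.contourArea)[:,0]
        k=cv2.convexHull(k)[:,0] 
        uv=(k+.5)/8-.5+[u-w,v-w];return circ(onplane(c,uv.astype(float),z))
    blue=(hsv[...,1]>110)&(hsv[...,0]>95)&(hsv[...,0]<130)
    # pad = non-blue hole inside the blue plate
    n,l,st,ce=cv2.connectedComponentsWithStats((~blue).astype(np.uint8));k=l[8*w,8*w]
    print(c,"pad",st[k],fit(l==k,.046),"base",fit(hsv[...,2]<95 if c=="top" else hsv[...,2]<70,.060))
E
```

```text
top pad [     0      0    480    480 198219] [ 0.5192 -0.1087  0.1141] base [ 0.5129 -0.1124  0.0327]
scene pad [     0      0    480    480 198342] [ 0.5344 -0.0954  0.1708] base [ 0.5087 -0.1154  0.037 ]
```

```bash
python3 - <<'E'
from h import *
c="top";u,v=pix(c,[*PAD,.05]).astype(int)
print(onplane(c,[u-50+(208)/4-.5,v-38+161.5/4-.5],.046),onplane(c,[u-50+205.5/4-.5,v-38+157/4-.5],.060))
im=np.load("pics/top1.npz")["im"]
cr=cv2.resize(im[v-30:v+30,u-30:u+30],None,fx=8,fy=8,interpolation=cv2.INTER_CUBIC);hsv=cv2.cvtColor(cr,cv2.COLOR_RGB2HSV)
# radial search for the bright ring -> blue transition
pts=[]
for a in np.linspace(0,2*np.pi,72,endpoint=False):
    r=np.arange(130,190);X=(240+r*np.cos(a)).astype(int);Y=(240+r*np.sin(a)).astype(int)
    s=hsv[Y,X,1].astype(int);k=np.argmax(s>100)
    if k>0:pts.append([(X[k]+.5)/8-.5+u-30,(Y[k]+.5)/8-.5+v-30])
print(len(pts),circ(onplane(c,np.array(pts),.046)))
E
```

```text
[[ 0.5113 -0.1144  0.046 ]] [[ 0.5124 -0.1126  0.06  ]]
72 [ 0.5117 -0.1139  0.0551]
```

```bash
python3 - <<'E'
from h import *
for c in("scene","top"):
  for k in(0,1):
    z=np.load(f"pics/{c}{k}.npz");P=cloud(c,z["im"],z["d"]);D=np.hypot(P[...,0]-.572,P[...,1]-.259)
    m=(z["d"]>0)&(D<.03);
    for lo,hi in((.030,.045),(.062,.09)):
        q=P[m&(P[...,2]>lo)&(P[...,2]<hi)];print(c,k,lo,len(q),q.mean(0),q.std(0))
    hsv=cv2.cvtColor(z["im"],cv2.COLOR_RGB2HSV);g=(hsv[...,0]>55)&(hsv[...,0]<95)&(hsv[...,1]>80)
    u,v=pix(c,[.572,.259,.045]).astype(int);yy,xx=np.nonzero(g[v-25:v+25,u-25:u+25]);yy+=v-25;xx+=u-25
    print("  green",len(xx),xx.min(),xx.max(),yy.min(),yy.max(),"top row cols",xx[yy<=yy.min()+1].mean() if len(xx) else "", "centroid",xx.mean(),yy.mean(),"proj top",pix(c,[.573,.2595,.075]),"foot",pix(c,[.573,.2595,.024]),"mid",pix(c,[.573,.2595,.045]))
z=np.load("pics/top1.npz");u,v=pix("top",[.572,.259,.05]).astype(int);z2=np.load("pics/scene1.npz");a,b=pix("scene",[.572,.259,.05]).astype(int)
cv2.imwrite("pics/e.png",np.hstack([cv2.resize(z["im"][v-20:v+20,u-20:u+20],(400,400),interpolation=cv2.INTER_NEAREST),cv2.resize(z2["im"][b-20:b+20,a-20:a+20],(400,400),interpolation=cv2.INTER_NEAREST)])[:,:,::-1])
print(u,v,a,b)
E
```

```text
scene 0 0.03 30 [0.5699 0.2563 0.0361] [0.0085 0.0073 0.0054]
scene 0 0.062 19 [0.5691 0.2562 0.0684] [0.0079 0.0049 0.0059]
  green 56 189 198 163 176 top row cols 193.5 centroid 193.96428571428572 169.76785714285714 proj top [193.1721 162.9314] foot [194.3636 176.1582] mid [193.8779 170.7663]
scene 1 0.03 29 [0.5691 0.2538 0.0348] [0.0121 0.0089 0.0046]
scene 1 0.062 17 [0.5685 0.2546 0.0694] [0.0065 0.0072 0.0057]
  green 56 189 198 163 176 top row cols 193.5 centroid 193.96428571428572 169.76785714285714 proj top [193.1721 162.9314] foot [194.3636 176.1582] mid [193.8779 170.7663]
top 0 0.03 17 [0.5704 0.2552 0.0404] [0.0065 0.0073 0.0034]
top 0 0.062 14 [0.5688 0.2545 0.0705] [0.0025 0.0025 0.0042]
  green 72 145 156 179 190 top row cols 150.5 centroid 151.38888888888889 184.88888888888889 proj top [146.6865 181.5494] foot [152.7504 185.2044] mid [150.3199 183.7394]
top 1 0.03 0 [nan nan nan] [nan nan nan]
top 1 0.062 0 [nan nan nan] [nan nan nan]<stdin>:7: RuntimeWarning: Mean of empty slice.
  ret = um.true_divide(
  ret = _var(a, axis=axis, dtype=dtype, out=out, ddof=ddof,
  arrmean = um.true_divide(arrmean, div, out=arrmean,
  ret = um.true_divide(
Traceback (most recent call last):
ValueError: zero-size array to reduction operation minimum which has no identity
```

```bash
cat >> h.py <<'E'
PAD=np.array([.5127,-.1141])
E
python3 - <<'E'
from h import *
env.reach([*PAD,.085+OFF],R(0));env.pause(.2)
center_grasp(*PAD,.0505+OFF,6,first=6);env.pause(.3);say("base");effector.release()
env.movel([*PAD,.11+OFF],rate=.25)
x,y=.571,.2585
env.movel([.5,.1,.13+OFF],rate=.35);env.reach([x,y,.10+OFF],R(0))
env.pause(.2);center_grasp(x,y,.063+OFF,6,first=3,up=.018)
I=[]
env.movel([x,y,.15+OFF],rate=.2);env.pause(.1);say("up")
for c in("scene","top"):
    im,d=viewer.read_camera(c);u,v=pix(c,[x,y,.12]).astype(int)
    I.append(cv2.resize(im[v-30:v+30,u-30:u+30],(400,400),interpolation=cv2.INTER_CUBIC))
cv2.imwrite("pics/f.png",np.hstack(I)[:,:,::-1])
E
```

```text
g1 t43.7 tcp [ 0.513  -0.114   0.0149] w0.0637 F [-0.7793  0.8797  2.9173] g6.0
g2 t46.6 tcp [ 0.513  -0.1141  0.0148] w0.0636 F [-0.6674 -0.0718  2.7756] g6.0
base t47.0 tcp [ 0.513  -0.1141  0.0148] w0.0642 F [-1.4593  0.3441  3.6362] g6.0
g1 t52.0 tcp [0.571  0.2585 0.0269] w0.0092 F [-0.1035 -1.0372 -0.815 ] g3.0
g2 t56.3 tcp [0.571  0.2585 0.027 ] w0.0082 F [-1.208  -0.1908 -0.6512] g6.0
up t57.0 tcp [0.5697 0.2578 0.1121] w0.0084 F [-0.1424  0.7572  0.1748] g6.0
```

View pics/f.png

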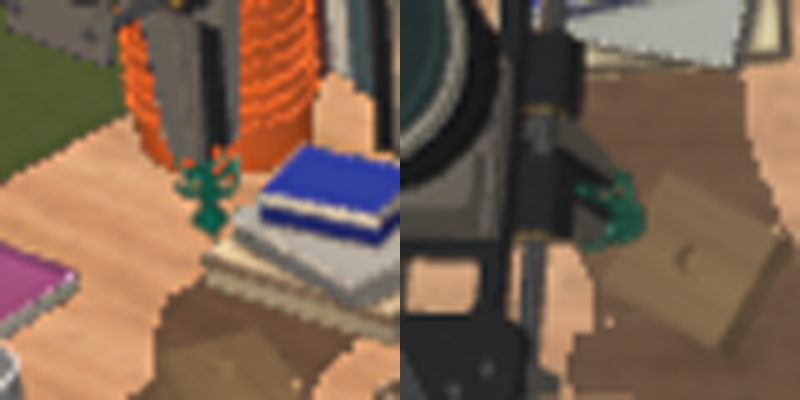

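The tree is out of the block (empty hole at crop (688,258)) and hangs upright between the fingertips, foot at (208,232). Next I'll plug it in.

```bash
python3 - <<'E'
from h import *
env.movel([*PAD,.15+OFF],rate=.3);env.movel([*PAD,.112+OFF],rate=.15);env.pause(.4)
f0=np.mean([env.sense()["wrist_force"][2] for _ in range(4)]);say("above")
for z in np.arange(.108,.0974,-.002):
    env.movel([*PAD,z+OFF],rate=.06);s=env.sense();dF=s["wrist_force"]
    print("%.4f"%z,dF-[0,0,f0])
    if dF[2]-f0>8:break
I=[]
for c in("scene","top"):
    im,d=viewer.read_camera(c);u,v=pix(c,[*PAD,.08]).astype(int)
    I.append(cv2.resize(im[v-30:v+30,u-30:u+30],(400,400),interpolation=cv2.INTER_CUBIC))
cv2.imwrite("pics/g.png",np.hstack(I)[:,:,::-1]);say()
E
```

```text
above t59.3 tcp [ 0.513  -0.1142  0.0765] w0.0082 F [ 0.0781 -0.048  -1.1729] g6.0
0.1080 [-0.2684  0.2121  0.2836]
0.1060 [-0.2234  0.0957  0.8722]
0.1040 [0.1039 0.4968 0.467 ]
0.1020 [0.3009 0.3146 1.2913]
0.1000 [-0.4008 -0.2404  0.9005]
0.0980 [-0.1526 -0.7126  1.166 ]
 t60.9 tcp [ 0.5126 -0.1141  0.0619] w0.0087 F [ 0.3826 -0.0562  0.1168] g6.0
```

View pics/g.png

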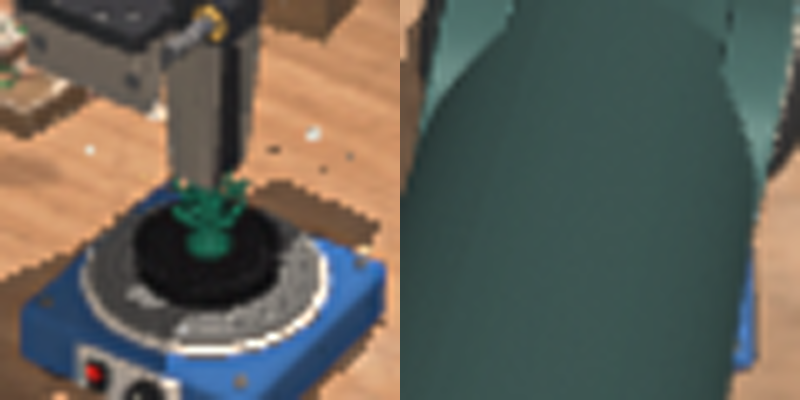

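```bash
python3 - <<'E'
from h import *
effector.release();env.movel([*PAD,.17+OFF],rate=.25);say("rel")
x,y=.4465,.307
env.movel([.47,.1,.17+OFF],rate=.4);env.reach([x,y,.11+OFF],R(0))
I=[]
for c in("scene","top"):
    im,d=viewer.read_camera(c);u,v=pix(c,[*PAD,.08]).astype(int)
    I.append(cv2.resize(im[v-30:v+30,u-30:u+30],(400,400),interpolation=cv2.INTER_CUBIC))
cv2.imwrite("pics/h.png",np.hstack(I)[:,:,::-1])
center_grasp(x,y,.035+OFF,30,first=8,up=.0)
env.movel([x,y,.08+OFF],rate=.2);say("up")
E
```

```text
rel t62.6 tcp [ 0.5132 -0.1142  0.1349] w0.0919 F [ 0.0458 -0.0063 -0.5512] g0.0
g1 t66.5 tcp [ 0.4467  0.3074 -0.0008] w0.0532 F [-0.5928  0.7689  0.5807] g8.0
g2 t69.5 tcp [ 0.4468  0.307  -0.0009] w0.0531 F [ 0.9453  0.4087 -0.679 ] g30.0
up t69.9 tcp [0.4467 0.307  0.0442] w0.0533 F [ 0.0819  0.417  -2.2676] g30.0
```

View pics/h.png

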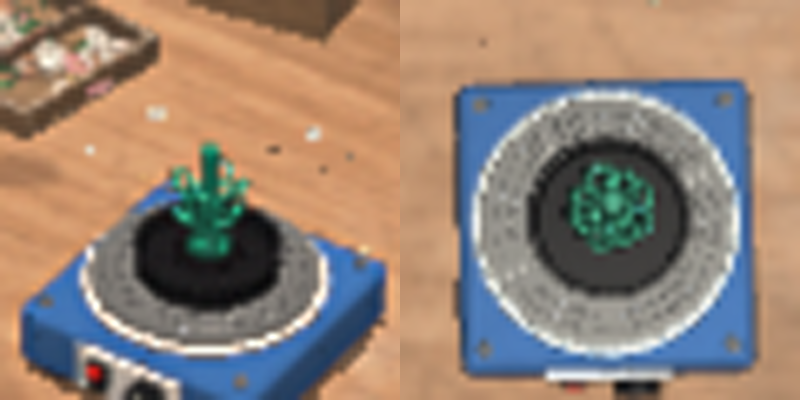

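Tree upright, with its trunk top at (210,150); in the top crop base and tree are concentric with the pad at (608,215). I'll lower the flask.

```bash
python3 - <<'E'
from h import *
env.movel([.4467,.307,.19+OFF],rate=.35);env.movel([*PAD,.19+OFF],rate=.3);env.pause(.4)
env.movel([*PAD,.155+OFF],rate=.1);env.pause(.2);say("above")
env.movel([*PAD,.098+OFF],rate=.05)
f0=-2.3
for z in np.arange(.096,.0849,-.001):
    env.movel([*PAD,z+OFF],rate=.06);s=env.sense();F=s["wrist_force"]
    print("%.4f"%z,F,s["ee_pos"])
    if F[2]-f0>10:break
E
```

```text
above t73.0 tcp [ 0.5133 -0.1142  0.1197] w0.0527 F [-0.0257 -0.1721 -1.4875] g30.0
0.0960 [ 0.0669  0.0896 -1.221 ] [ 0.5127 -0.1141  0.06  ]
0.0950 [-0.475   0.096  -2.4302] [ 0.5127 -0.1141  0.059 ]
0.0940 [ 0.5555 -0.4733 -1.714 ] [ 0.5126 -0.1141  0.0579]
0.0930 [-0.8389  0.2654 -0.8837] [ 0.5126 -0.1141  0.0569]
0.0920 [ 0.2075  0.599  -1.6759] [ 0.5127 -0.1141  0.0559]
0.0910 [ 0.1913 -0.6337 -1.8336] [ 0.5126 -0.1141  0.0549]
0.0900 [ 0.4068  0.2917 -2.4854] [ 0.5126 -0.1141  0.0539]
0.0890 [ 0.2155  0.3958 -1.5558] [ 0.5126 -0.1141  0.0529]
0.0880 [ 0.5032 -0.3973 -1.8641] [ 0.5126 -0.1141  0.0519]
0.0870 [-0.4853  0.4139 -1.4757] [ 0.5126 -0.1141  0.0509]
0.0860 [ 0.1567 -0.4025 -1.6323] [ 0.5129 -0.1141  0.0501]
0.0850 [-2.5759  1.0482  7.5996] [ 0.5129 -0.1141  0.05  ]
```

```bash
python3 - <<'E'
from h import *
effector.release();env.movel([*PAD,.18+OFF],rate=.25);say("rel")
x,y=.619,-.290
env.movel([x-.03,y+.05,.14+OFF],rate=.4);env.reach([x,y,.07+OFF],R(0));env.pause(.1)
I=[]
im,d=viewer.read_camera("scene");u,v=pix("scene",[.56,-.2,.06]).astype(int)
I.append(cv2.resize(im[v-50:v+50,u-75:u+75],(600,400),interpolation=cv2.INTER_CUBIC))
cv2.imwrite("pics/i.png",I[0][:,:,::-1])
center_grasp(x,y,.009+OFF,12,first=4,up=.0)
w=env.sense()["gripper_width"]
env.movel([x,y,.06+OFF],rate=.2);say("up")
E
```

```text
rel t78.5 tcp [ 0.5128 -0.1142  0.1445] w0.0918 F [-0.0676  0.7353 -0.0559] g0.0
g1 t81.6 tcp [ 0.6193 -0.2901 -0.0265] w0.0613 F [-0.605   0.9731  3.1843] g4.0
g2 t84.5 tcp [ 0.619 -0.29  -0.027] w0.0612 F [-1.396   0.3191 -0.1146] g12.0
up t84.9 tcp [ 0.6195 -0.2903  0.0249] w0.0609 F [ 0.0314 -0.2737  0.2714] g12.0
```

View pics/i.png

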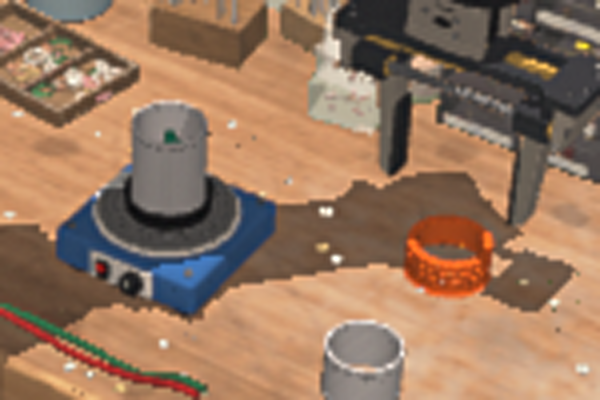

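The flask stands upright in the base at (170,165) with the tree hidden inside. The collar, at (450,255) in this picture, is now gripped, so I'll set it on top.

```bash
python3 - <<'E'
from h import *
env.movel([.619,-.29,.19+OFF],rate=.35);env.movel([*PAD,.19+OFF],rate=.25);env.pause(.4)
env.movel([*PAD,.136+OFF],rate=.1);env.pause(.3);f0=say("above")["wrist_force"][2]
for z in np.arange(.132,.1184,-.0015):
    env.movel([*PAD,z+OFF],rate=.06);s=env.sense();F=s["wrist_force"]
    print("%.4f"%z,F,s["ee_pos"][2])
    if F[2]-f0>10:break
effector.release();say("rel");env.movel([*PAD,.20+OFF],rate=.25)
env.movel([.48,.12,.2+OFF],rate=.4)
I=[]
for c in("scene","top"):
    im,d=viewer.read_camera(c);u,v=pix(c,[*PAD,.09]).astype(int);P=cloud(c,im,d)
    I.append(cv2.resize(im[v-30:v+30,u-30:u+30],(400,400),interpolation=cv2.INTER_CUBIC))
    q=P[(d>0)&(np.hypot(P[...,0]-PAD[0],P[...,1]-PAD[1])<.04)];zt=np.percentile(q[:,2],97);t=q[q[:,2]>zt-.008];print(c,zt,circ(t),"plane",np.linalg.lstsq(np.c_[t[:,:2]-PAD,np.ones(len(t))],t[:,2],rcond=None)[0])
cv2.imwrite("pics/j.png",np.hstack(I)[:,:,::-1]);say()
E
```

```text
above t87.8 tcp [ 0.513  -0.1142  0.1005] w0.0612 F [ 0.3322 -1.1292 -0.9759] g12.0
0.1320 [ 0.2572  0.0819 -0.2887] 0.09573727468930573
0.1305 [-0.1247 -0.5072  0.3414] 0.09437713106638318
0.1290 [-0.5474 -0.4485 -0.68  ] 0.09290025587617792
0.1275 [0.8915 0.2425 0.4109] 0.09138720013777415
0.1260 [-0.072  -0.4284 -0.4841] 0.08992102994623756
0.1245 [ 0.5053  0.1013 -1.1363] 0.08839425683950722
0.1230 [0.1056 0.5039 0.1609] 0.0868875916816815
0.1215 [ 1.134  -0.1105  0.1446] 0.08539515984951511
0.1200 [-0.6961 -0.0971  0.8015] 0.08394573679110677
0.1185 [-2.4285  0.6826  9.057 ] 0.08357410913288923
rel t90.9 tcp [ 0.5127 -0.1141  0.0824] w0.0918 F [-0.0489  0.7542  0.7053] g0.0
scene 0.14207286667651192 [ 0.5102 -0.1158  0.0278] plane [ 0.0169 -0.007   0.1395]
top 0.1398961674247754 [ 0.5109 -0.1156  0.0279] plane [-0.0116  0.0027  0.1377]
 t92.2 tcp [0.4798 0.1181 0.1632] w0.0921 F [ 0.1213 -0.2268 -0.0875] g0.0
```

View pics/j.png

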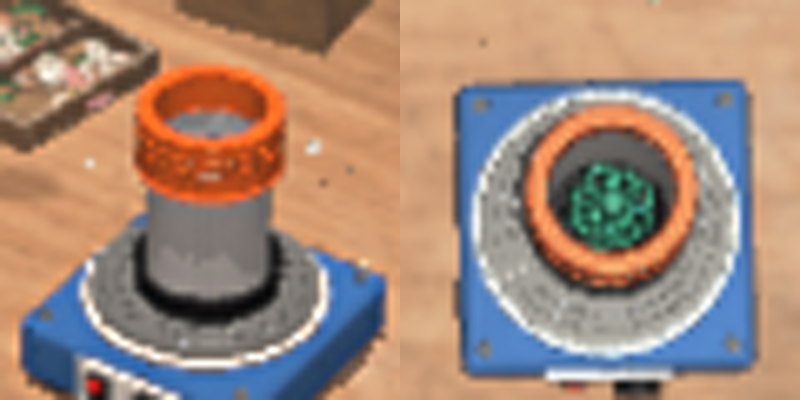

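The collar sits level and concentric with its rim at z ≈ 0.139 m, which is the expected height. The tree is upright inside. Handing in.

```bash
python3 -c "
from station import workorder
print(workorder.finish_job())"
```

```text
the job is handed in; nothing more can be done
None
```

The job is handed in at about 92 s: base on the middle of the pad, wax tree plugged in upright, tall flask seated in the rim and collar fully home on top; I never touched the short flask, jar or bowl.

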